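# Rock a tight locating block out of its nest

## Robot

A 6-joint arm with a two-finger parallel gripper is mounted at the origin on the work surface; the furniture and walls round the work are solid. World frame = base frame: x ahead of the robot, y to its left, z up, the work surface at z = 0. Lengths are in m, angles in rad, forces in N, time in s.
With the tool pointing down it reaches from about 0.325 to 0.9 m from the base axis. Payload 6.1 kg.
Tool frame: the origin (TCP) lies at the very end of the fingers, on their centre line; the grasp point (between the pads) lies 19 mm behind it; y points along the fingers, x is the direction in which the jaws open and shut, and the axes are right-handed (so a half turn about y gives the same grasp; the last joint's range is limited). The gripper opens to 85 mm and grips with 20 to 120 N. Pads are 22 mm wide; open, the fingers measure 114 mm over their backs; the gripper's body (76 mm by 85 mm) begins 54 mm behind the grasp point. The pads swing forward as they close: fully open they stand 13 mm farther back than shut.
Start: joints at [1.037, 0.22, 1.526, -0, 1.395, -0.126], TCP at [0.248, 0.574, 0.231] pointing down, gripper open.
Joint ranges: [-2.98, 2.98], [-0.91, 2.08], [0.09, 2.57], [-1.24, 4.39], [0.2, 2.65], [-2.68, 2.68]. Speed limits (rad/s): [2.57, 2.57, 3.01, 3.14, 3.14, 3.14].

## Interface

Orientations are given as a 3x3 rotation matrix whose columns are the frame's x, y, z axes.
In Python, from station import status, vision, ticket gives the robot as it stands. The module is installed in compiled form; this text tells all that it offers.
- The arm moves only by the tool drive_tool, never from a script. Its argument "deltas" is text: rows parted by semicolons, each of 5 numbers parted by spaces: the opening, from 0 (shut) to 1 (fully open), then the shift along the world's x, y, z scaled (see below), then the turn about the world's z scaled (see below). In form: gripper dx dy dz twist; .... A call has exactly 5 rows; each row shifts and turns the commanded pose from where the row before left it; what a row does not reach is not made up. The controller multiplies each number of a shift by 0.04 m and each number of a turn by 0.12 rad. A row lasts 1/12 s, in which the tool goes at most 41.7 mm and 7.16 degrees, less where a joint would pass 70% of its speed; a pose out of reach is approached as far as the arm can. A call with a number of a shift or a turn outside -1 to 1 is refused whole. A call with a gripper value outside its range is refused whole. The fingers move at their own pace and stop on an object; "grip_force" is the grip in N (left out, the last holds). Time passes only in rows, so rows that do not move let the fingers close, or fill a call up. It gives the time, the measured TCP pose, the force and the opening at its end, in the units of the state.
- status.get_state(): the state, without advancing time (a new reading comes with each control period).
- vision.camera(name): name is "scene" or "top" or "wrist"; returns a dict with "frame" (420x560x3 uint8, blue, green, red), "range_z" (420x560 float32, m along the optical axis (not along the pixel's ray), 0 where there is no reading), "intrinsics" (3x3 intrinsics, pixels), "T" (4x4, takes a point from camera to world coordinates); the wrist camera has in their place "hand_eye" (4x4, takes a point from camera to tool coordinates, whose origin is the TCP and whose axes are the tool frame's). Camera axes: x right, y down, z forward; pixel columns grow to the right and rows downward; lengths in m; the calibration is good to about 2 mm. The wrist camera is an equidistant fisheye: a pixel r from the principal point sees the ray r / f radians off the axis. A picture is of the moment at which its call begins: read the wrist's pose just before it.
- ticket.job_done(): hands the job in, once; it reports no verdict.
The state is a dict: "t": time; "joint_positions": joint angles; "joint_vel": joint speeds; "joint_torque": joint torques, N m; "position": TCP position; "orientation": TCP orientation; "wrist_force": force on the tool from outside, world axes, zero at the start; "ft_torque": the same for the moment, N m; "width": opening from 0.0 (shut) to 1.0 (fully open).
Only numpy, scipy, OpenCV 4.12 (cv2) and the standard library are available. Lean on these libraries where they do the work, as an engineer would, in place of code of your own. Each camera call takes 0.05 s, during which the arm holds its last target.

## Task

The locating block sits tight in its nest, hooked under the lips of the two stiff blue jaws. Take it by its orange grip and, while it stays seated, rock it side to side, towards one jaw and then the other, until it has pushed both jaws back far enough that their lips free its shoulders, without pushing on the nest or the jaws with the gripper and without disturbing the steel offcut, nut and spanner beside it. Then lift it straight out and finish still holding it, still and upright over the nest, its foot just clear above the jaws and no more than 4 cm above them.

Things in the scene. Friction and masses are not known exactly. Their poses are not given: they have to be found in the camera images.
- nest: Fixed fixture: dark steel base plate 104 x 156 x 12 mm (x, y, z). Origin: centre of its underside, z up; its y axis is the rocking direction, from the right jaw (-y) to the left jaw (+y). Steel trough along x in the middle, floor 12 mm and rim 26 mm high, 31 mm wide, in which the block's round foot can roll. Keep clear of the fixed open toolbox at the robot's right: y below -0.46, 0.33 m high.
- jaw_left (a joint): How far the blue jaw on the nest's +y side is pushed outward (m), 0 to 0.010 (hard stop); starts at 0 to 0.0015. It has no spring: it slides when pushed with about 9 N and stays where it is left. Its lip is clear of the upright block's shoulder above about 0.005; 0.007 leaves room to spare.
- jaw_right (a joint): The same for the blue jaw on the nest's -y side, positive outward (towards the nest's -y).
- jaw_left_lip (a point): Top inner edge of the left jaw's lip (at its middle), 78.5 mm above the worktop and, at joint value 0, 17 mm from the nest's centre towards +y. The lip is 8 mm thick (underside 70.5 mm high); below it the jaw's upright inner face, 42 mm long, stands 22.8 mm from the centre.
- jaw_right_lip (a point): The same on the right jaw, towards -y.
- locating_block: Loose block, 48 x 44 x 115 mm, about 0.35 kg. Origin: lowest point of its foot, at the middle (12 mm above the worktop when seated); z up, y towards the left jaw (within 1 degree of the nest's y at the start). Aluminium body 44 mm wide from z 24 to 54 mm; its shoulders at z 54 lie under the lips with 4.5 mm of play. Orange grip from z 54 to 115 mm, 36 mm along x, 26 mm along y.
- block_grip (a point): Point on the block's centre line in the orange grip, 98 mm above the block's origin (17 mm below the top of the grip): where to grasp, from above, across the 26 mm (fingers closing along the block's y) or across the 36 mm.
- block_foot (a point): Lowest point of the block's foot, at the middle (the block's origin).
- offcut: Bystander: grey steel bar offcut lying on the worktop, 20 x 85 x 12 mm, long along its y. Origin: centre of its underside.
- nut: Bystander: steel hex nut, 24 x 27 x 13 mm. Origin: centre of its underside.
- spanner: Bystander: steel spanner lying flat, 44 x 240 x 6 mm, long along its y. Origin: centre of its underside.
- block_axis (a point): Middle of the block's round steel foot (cylinder of radius 14 mm along the block's x), 14 mm above the block's origin. The seated block rocks about this axis without rising. Rocked by 0.21 rad from upright it pushes a jaw back to about 0.007, by 0.28 rad to about 0.0095; more meets the jaw's stop.
There are look-alikes about, which are no part of the job. Of the things like the nest, leave any that is purple or turquoise; of the rest the larger one is meant.

How it is judged:
On the way, in this order (a step that is already met when the one before it is completed fails the run):
1. the block, still seated, has been rocked to one side and has pushed that jaw back by more than 4 mm (value of joint any of jaw_left, jaw_right above 0.004 m and angle between the z axis of locating_block and the z axis of nest, either way round above 0.1 rad and z of block_foot in the frame of nest below 0.022 m), for 0.1 s.
2. the block, still seated, has been rocked to the other side too: both jaws are back by more than 4 mm (value of joint each of jaw_left, jaw_right above 0.004 m and z of block_foot in the frame of nest below 0.022 m), for 0.1 s.
At the end, for the whole second after the job is handed in: Both jaws back by over 4 mm; the gripper holds the block (over 2 N), still (under 20 mm/s), upright within 0.2 rad, touching neither nest nor jaws, its foot within 35 mm of the nest's centre line and 80 to 122.5 mm above the worktop (1.5 to 44 mm above the jaws) (z of block_foot in the frame of nest between 0.08 and 0.1225 m and horizontal distance between block_foot and nest below 0.035 m and angle between locating_block's own z axis and vertical below 0.2 rad and linear speed of locating_block below 0.02 m/s and contact force between locating_block and the fingers above 2 N and contact force between locating_block and nest below 0.1 N and value of joint each of jaw_left, jaw_right above 0.004 m); the arm keeps its last pose, push and grip.
It fails at once if the gripper or arm pushes on the nest or the jaws (more than 3 N) (contact force between any of the fingers, the arm and nest above 3 N).
It fails at once if a bystander (offcut, nut or spanner) is moved by more than 15 mm (distance of any of offcut, nut, spanner from where it was at the start of the episode above 0.015 m).
It also fails if it takes over 48 s, if anything falls off the work surface, if the arm or the gripper's body presses on something with over 40 N, if the wrist force passes 120 N, or if a joint passes its speed limit or range.

## Working session

There is one attempt and no reset: what is moved stays moved. The work goes in short steps, Python scripts to look and compute and a tool call to move; the robot and the scene stay as the last step left them, time stands still between calls to the robot, and variables do not carry over. Pictures are saved under pics/ and viewed, and the job is handed in when it is done.

Besides the shell and the picture viewer there is one more tool, called after "Call:" as name(argument=value, ...) on one line, values as JSON. drive_tool: Moves the arm, as the interface text tells. Shifts and turns lie within -1 to 1; 1 stands for 0.04 m of shift or 0.12 rad of turn. Its arguments: {"type":"object","properties":{"deltas":{"type":"string"},"grip_force":{"type":"number"}},"required":["deltas"]}

```bash
mkdir -p pics; python3 - <<'E'
from station import status, vision
import cv2, numpy as np
s=status.get_state(); print({k:np.round(v,3).tolist() for k,v in s.items()})
for n in("scene","top"):
    c=vision.camera(n); cv2.imwrite(f"pics/{n}0.png",c["frame"]); np.savez(f"{n}0.npz",**c)
    print(n,c["intrinsics"].round(1).tolist(),c["T"].round(3).tolist())
E
```

```text
{'t': 0.0, 'joint_positions': [1.037, 0.221, 1.528, 0.0, 1.395, -0.126], 'joint_vel': [-0.0, -0.002, 0.001, -0.001, -0.0, 0.001], 'joint_torque': [-0.0, -49.691, -38.939, -0.0, 0.011, -0.0], 'position': [0.248, 0.573, 0.23], 'orientation': [[0.397, -0.001, -0.918], [0.918, -0.002, 0.397], [-0.002, -1.0, 0.0]], 'wrist_force': [-0.013, -0.013, 0.546], 'ft_torque': [-0.023, 0.023, -0.049], 'width': 1.001}
scene [[387.1, 0.0, 279.8], [0.0, 387.1, 222.0], [0.0, 0.0, 1.0]] [[0.828, -0.364, 0.427, 0.105], [-0.561, -0.552, 0.617, -0.617], [0.011, -0.75, -0.661, 0.697], [0.0, 0.0, 0.0, 1.0]]
top [[389.1, 0.0, 285.7], [0.0, 389.1, 208.8], [0.0, 0.0, 1.0]] [[0.027, -0.994, 0.105, 0.427], [-1.0, -0.026, 0.009, -0.091], [-0.006, -0.106, -0.994, 0.937], [0.0, 0.0, 0.0, 1.0]]
```

View pics/scene0.png

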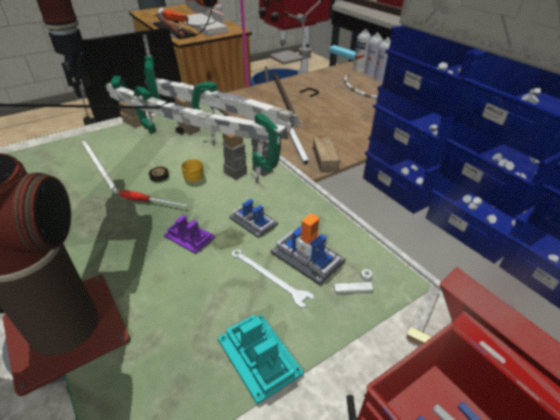

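View pics/top0.png

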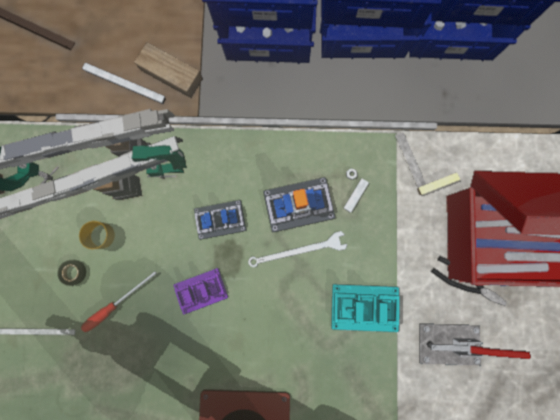

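Candidates in the top view are the dark nest with the orange grip (299,204), a smaller dark nest (219,218), a purple one (201,290) and a turquoise one (366,307). Purple and turquoise are excluded, and the larger of the two dark ones is at (299,204). I'll check it in a close crop and measure it.

```bash
cat > h.py <<'E'
import numpy as np, cv2
def cloud(c):
    K=c["intrinsics"];T=c["T"];d=c["range_z"]
    v,u=np.mgrid[:420,:560]
    P=np.stack([(u-K[0,2])/K[0,0]*d,(v-K[1,2])/K[1,1]*d,d],-1)
    return P@T[:3,:3].T+T[:3,3]
E
python3 - <<'E'
from h import *
t=dict(np.load("top0.npz"));s=dict(np.load("scene0.npz"))
a=cv2.resize(t["frame"][165:255,240:380],None,fx=5,fy=5,interpolation=2)
b=cv2.resize(s["frame"][205:310,230:380],None,fx=5,fy=5,interpolation=2)
cv2.imwrite("pics/ct.png",a);cv2.imwrite("pics/cs.png",b)
for n,c in(("top",t),("scene",s)):
    P=cloud(c);f=c["frame"].astype(int)
    hsv=cv2.cvtColor(c["frame"],cv2.COLOR_BGR2HSV)
    m=(hsv[...,0]>5)&(hsv[...,0]<22)&(hsv[...,1]>150)&(hsv[...,2]>120)
    box=np.zeros_like(m); 
    if n=="top": box[180:225,280:320]=1
    else: box[205:250,290:330]=1
    m&=box
    p=P[m]; print(n,m.sum(),np.percentile(p,[5,50,95],axis=0).round(4).tolist())
    top=p[p[:,2]>np.percentile(p[:,2],95)-.008]
    print('top',top.mean(0).round(4),cv2.minAreaRect((top[:,:2]*1000).astype(np.float32)), len(top))
    # plate
    w=np.linalg.norm(P[...,:2]-top.mean(0)[:2],axis=-1)<.11
    g=w&(P[...,2]>.006)&(P[...,2]<.03)
    n_,l,st,ce=cv2.connectedComponentsWithStats((w&(P[...,2]>.006)&(P[...,2]<.2)).astype(np.uint8))
    for i in range(1,n_):
        if st[i,4]>60:
            q=P[l==i]; q=q[q[:,2]<.09]; print(i,st[i].tolist(),cv2.minAreaRect((q[:,:2]*1000).astype(np.float32)))
E
```

```text
top 195 [[0.5205, -0.1234, 0.1228], [0.5363, -0.1126, 0.1258], [0.552, -0.1019, 0.1283]]
top [ 0.5363 -0.1124  0.1302] ((490.86260986328125, -110.32251739501953), (29.57587432861328, 130.92005920410156), 85.9193344116211) 187
2 [263, 177, 72, 55, 2772] ((538.2552490234375, -112.29322052001953), (104.14530944824219, 155.77740478515625), 14.136256217956543)
scene 308 [[0.5177, -0.128, 0.0753], [0.5253, -0.1198, 0.1146], [0.5499, -0.1042, 0.1269]]
top [ 0.5341 -0.1152  0.1247] ((535.5514526367188, -113.31744384765625), (35.608909606933594, 25.430456161499023), 16.792037963867188) 142
1 [270, 214, 75, 70, 2519] ((536.2284545898438, -113.07917022705078), (106.8511962890625, 156.31790161132812), 14.371679306030273)
```

View pics/ct.png

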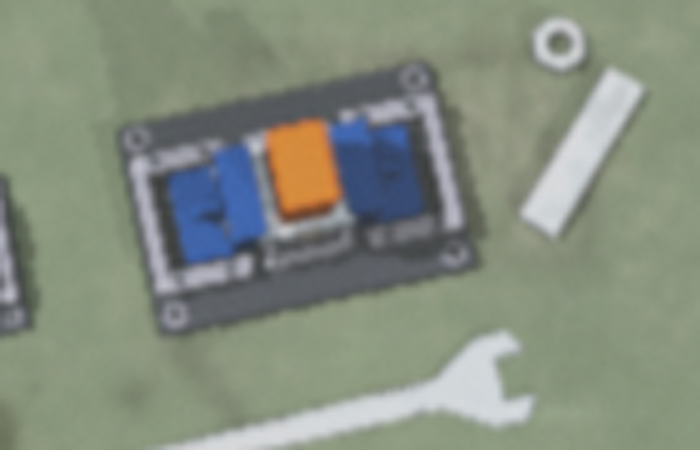

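View pics/cs.png

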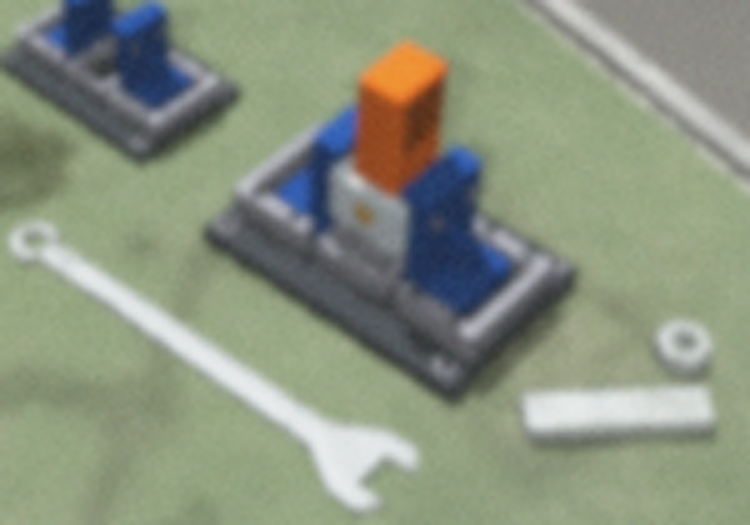

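The crop confirms the target: the orange grip sits between blue jaws on the larger dark plate, next to the nut, offcut and spanner. The tool can only yaw, so I'll grip across the 36 mm, closing along nest x, so that the block can pivot in the pads. Next I'll check the path for obstacles.

```bash
python3 - <<'E'
from h import *
t=dict(np.load("top0.npz"));s=dict(np.load("scene0.npz"))
P=np.concatenate([cloud(t)[t["range_z"]>0],cloud(s)[s["range_z"]>0]])
a=np.array([.248,.574]);b=np.array([.537,-.1125]);L=np.linalg.norm(b-a);u=(b-a)/L;n=np.array([-u[1],u[0]])
r=P[:,:2]-a;l=r@u;d=r@n
for w in(.08,.16):
  print(w,[(round(k*.05,2),round(float(P[(l>k*.05)&(l<=k*.05+.05)&(abs(d)<w),2].max(initial=0)),3)) for k in range(-2,18)])
# jaws: heights near lips in nest frame
c=np.array([.537,-.1125]);th=np.radians(14.2);ex=np.array([np.cos(th),np.sin(th)]);ey=np.array([-ex[1],ex[0]])
for nme,cc in(("top",t),("scene",s)):
  Q=cloud(cc).reshape(-1,3);f=cc["frame"].reshape(-1,3).astype(int)
  q=(Q[:,:2]-c);X=q@ex;Y=q@ey
  m=(abs(X)<.03)&(abs(Y)<.08)&(Q[:,2]>.072)&(Q[:,2]<.085)
  for sg in(1,-1):
    k=m&(Y*sg>.008); print(nme,sg,k.sum(),np.percentile(Y[k],[2,50,98]).round(4),np.percentile(X[k],[2,50,98]).round(4),Q[k,2].mean().round(4))
  k=(abs(X)<.03)&(abs(Y)<.025)&(Q[:,2]>.118)&(Q[:,2]<.14)
  print('grip top',X[k].min(),X[k].max(),Y[k].min(),Y[k].max(),np.median(X[k]),np.median(Y[k]))
E
```

```text
0.08 [(-0.1, 0.165), (-0.05, 0.479), (0.0, 0.482), (0.05, 0.347), (0.1, 0.01), (0.15, 0.027), (0.2, 0.029), (0.25, 0.047), (0.3, 0.018), (0.35, 0.018), (0.4, 0.012), (0.45, 0.022), (0.5, 0.06), (0.55, 0.061), (0.6, 0.023), (0.65, 0.052), (0.7, 0.13), (0.75, 0.129), (0.8, 0.03), (0.85, 0.016)]
0.16 [(-0.1, 0.165), (-0.05, 0.479), (0.0, 0.482), (0.05, 0.347), (0.1, 0.01), (0.15, 0.028), (0.2, 0.047), (0.25, 0.047), (0.3, 0.048), (0.35, 0.146), (0.4, 0.174), (0.45, 0.231), (0.5, 0.233), (0.55, 0.216), (0.6, 0.023), (0.65, 0.052), (0.7, 0.13), (0.75, 0.129), (0.8, 0.03), (0.85, 0.016)]
top 1 145 [0.0128 0.0266 0.0347] [-0.0189  0.0005  0.0209] 0.0773
top -1 148 [-0.0346 -0.0264 -0.0182] [-0.0194  0.0002  0.0211] 0.0775
grip top -0.017032432638841168 0.01904920821276697 -0.013093553973296944 0.012843567678605788 0.0004002546720665317 0.00021652299107772545
scene 1 66 [0.0093 0.0267 0.0353] [-0.0223 -0.0129  0.0063] 0.0766
scene -1 152 [-0.0353 -0.0247 -0.0097] [-0.0219 -0.0032  0.0178] 0.0773
grip top -0.019390374522800267 0.015742948623353403 -0.013593238628335313 0.01359584988344107 -0.004014846615624189 -0.002375966845436405
```

Call:
drive_tool(deltas="1 0.1 -0.4 0.2 -0.4;1 0.2 -0.75 0.2 -0.5;1 0.2 -0.75 0.2 -0.5;1 0.2 -0.75 0.2 -0.5;1 0.2 -0.75 0.2 -0.5", grip_force=40)

```text
t: 0.52
position: [0.2837, 0.4362, 0.2709]
orientation: [[0.643, -0.001, -0.766], [0.766, -0.001, 0.643], [-0.001, -1.0, -0.0]]
wrist_force: [0.7, 0.9, -0.1]
width: 0.999
```

Call:
drive_tool(deltas="1 0.2 -0.75 0 -0.5;1 0.2 -0.75 0 -0.5;1 0.2 -0.75 0 -0.5;1 0.2 -0.75 0 -0.5;1 0.2 -0.75 0 -0.5")

```text
t: 0.93
position: [0.3237, 0.2862, 0.2709]
orientation: [[0.841, -0.0, -0.542], [0.542, -0.0, 0.841], [-0.0, -1.0, -0.0]]
wrist_force: [0.8, -0.3, 0.6]
width: 1.004
```

Call:
drive_tool(deltas="1 0.2 -0.75 0 -0.5;1 0.2 -0.75 0 -0.5;1 0.2 -0.75 0 -0.5;1 0.2 -0.75 0 -0.5;1 0.2 -0.75 0 -0.5")

```text
t: 1.35
position: [0.3637, 0.1363, 0.271]
orientation: [[0.963, -0.0, -0.269], [0.269, 0.0, 0.963], [-0.0, -1.0, 0.0]]
wrist_force: [-0.1, 0.2, 0.5]
width: 0.998
```

Call:
drive_tool(deltas="1 0.43 -0.62 0 -0.2;1 0.43 -0.62 0 0;1 0.43 -0.62 0 0;1 0.43 -0.62 0 0;1 0.43 -0.62 0 0")

```text
t: 1.77
position: [0.4502, 0.0123, 0.271]
orientation: [[0.969, -0.0, -0.248], [0.248, 0.0, 0.969], [-0.0, -1.0, 0.0]]
wrist_force: [0.2, 0.4, 0.7]
width: 0.999
```

Call:
drive_tool(deltas="1 0.43 -0.62 -0.3 0;1 0.43 -0.62 -0.3 0;1 0.43 -0.62 -0.3 0;1 0.43 -0.62 -0.3 0;1 0.43 -0.62 0 0")

```text
t: 2.18
position: [0.5347, -0.1111, 0.2197]
orientation: [[0.969, -0.005, -0.248], [0.248, 0.002, 0.969], [-0.004, -1.0, 0.003]]
wrist_force: [0.5, 1.1, -0.4]
width: 0.997
```

```bash
python3 - <<'E'
from station import status, vision
from h import *
s=status.get_state(); print(s["t"],s["position"],s["orientation"],s["wrist_force"])
c=vision.camera("wrist"); cv2.imwrite("pics/w1.png",c["frame"]); np.savez("w1.npz",R=s["orientation"],p=s["position"],**c)
print(c["hand_eye"].round(3).tolist(),c["intrinsics"].round(1).tolist())
for n in("scene","top"):
    c=vision.camera(n); np.savez(f"{n}1.npz",**c); cv2.imwrite(f"pics/{n}1.png",c["frame"])
E
```

```text
2.1833 [ 0.53471572 -0.11105957  0.2197427 ] [[ 0.96873061 -0.00505183 -0.24806346]
 [ 0.24807537  0.00187651  0.96873892]
 [-0.00442841 -0.99998548  0.00307107]] [ 0.45167379  1.05426466 -0.38995101]
[[1.0, 0.001, 0.0, -0.001], [0.0, -0.314, 0.949, -0.144], [0.001, -0.949, -0.314, 0.082], [0.0, 0.0, 0.0, 1.0]] [[325.2, 0.0, 281.6], [0.0, 325.2, 210.3], [0.0, 0.0, 1.0]]
```

View pics/w1.png

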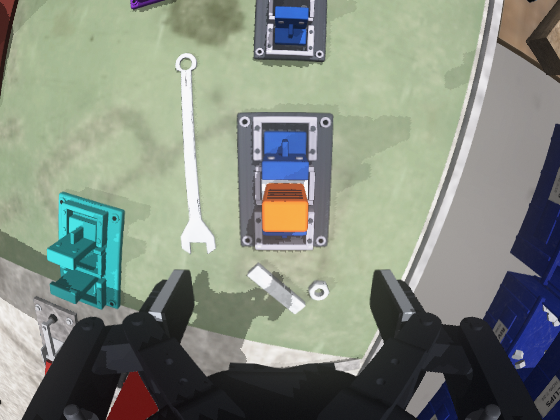

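The wrist view shows the orange grip top at about (285,215). It is centred between the fingers at columns 170 and 390, and the nest sides are vertical in the picture. I'll refine the pose from this camera's depth.

```bash
cat >> h.py <<'E'
def wcloud(c,R,p):
    K=c["intrinsics"];d=c["range_z"];v,u=np.mgrid[:420,:560].astype(float)
    a=(u-K[0,2])/K[0,0];b=(v-K[1,2])/K[1,1];r=np.hypot(a,b)+1e-9
    k=np.tan(np.minimum(r,1.5))/r
    P=np.stack([a*k*d,b*k*d,d],-1);H=c["hand_eye"]
    return (P@H[:3,:3].T+H[:3,3])@np.asarray(R).T+p
def orange(f):
    h=cv2.cvtColor(f,cv2.COLOR_BGR2HSV);return (h[...,0]>5)&(h[...,0]<22)&(h[...,1]>150)&(h[...,2]>120)
E
python3 - <<'E'
from h import *
z=dict(np.load("w1.npz"));P=wcloud(z,z["R"],z["p"])
m=orange(z["frame"]);m[:180]=0;m[240:]=0;m[:,:250]=0;m[:,320:]=0
q=P[m];print(m.sum(),np.percentile(q[:,2],[5,50,95]))
q=q[q[:,2]>.122];print('griptop',q.mean(0),cv2.minAreaRect((q[:,:2]*1000).astype(np.float32)))
b=(abs(P[...,0]-.537)<.12)&(abs(P[...,1]+.1125)<.12)&(P[...,2]>.007)&(P[...,2]<.02)
n,l,st,_=cv2.connectedComponentsWithStats(((abs(P[...,0]-.537)<.12)&(abs(P[...,1]+.1125)<.12)&(P[...,2]>.007)).astype(np.uint8))
for i in range(1,n):
    if st[i,4]>300:
        k=P[l==i];k=k[k[:,2]<.085];print(st[i].tolist(),cv2.minAreaRect((k[:,:2]*1000).astype(np.float32)))
E
```

```text
1861 [0.08061123 0.12777163 0.12919694]
griptop [ 0.53575335 -0.11031633  0.12897932] ((526.9547729492188, -78.09733581542969), (35.28505325317383, 94.86315155029297), 15.32949161529541)
[237, 112, 96, 138, 12651] ((536.2666015625, -111.86491394042969), (105.14810180664062, 155.6459197998047), 14.334705352783203)
[180, 126, 35, 128, 1022] ((436.18365478515625, -150.84739685058594), (41.14893341064453, 154.51437377929688), 14.929243087768555)
[22, 269, 521, 151, 38444] ((0.0, 0.0), (0.0, 0.0), 0.0)
```

Call:
drive_tool(deltas="1 0.02 0 -0.6 0;1 0 0 -0.6 0;1 0 0 -0.6 0;1 0 0 -0.6 0;1 0 0 0 0")

```text
t: 2.75
position: [0.5326, -0.1079, 0.1223]
orientation: [[0.968, -0.009, -0.249], [0.249, 0.003, 0.968], [-0.007, -1.0, 0.005]]
wrist_force: [-1.6, 1.1, -1.6]
width: 1.002
```

Call:
drive_tool(deltas="1 0 0 0 0;1 0 0 0 0;1 0 0 0 0;1 0 0 0 0;1 0 0 0 0")

```text
t: 3.17
position: [0.5376, -0.1105, 0.1289]
orientation: [[0.969, 0.002, -0.249], [0.249, -0.001, 0.969], [0.002, -1.0, -0.001]]
wrist_force: [0.4, -0.4, 0.4]
width: 0.999
```

Call:
drive_tool(deltas="1 -0.03 -0.04 -0.3 0;1 0 0 -0.3 0;1 0 0 -0.3 0;1 0 0 0 0;1 0 0 0 0")

```text
t: 3.58
position: [0.534, -0.1114, 0.0892]
orientation: [[0.969, -0.004, -0.248], [0.248, 0.001, 0.969], [-0.003, -1.0, 0.002]]
wrist_force: [-0.5, -0.1, 0.3]
width: 0.999
```

Call:
drive_tool(deltas="1 0 0 0 0;1 0 0 0 0;1 0 0 0 0;1 0 0 0 0;1 0 0 0 0")

```text
t: 4.0
position: [0.5358, -0.112, 0.0918]
orientation: [[0.969, 0.001, -0.248], [0.248, -0.0, 0.969], [0.001, -1.0, -0.0]]
wrist_force: [-0.1, -0.3, 0.4]
width: 0.998
```

```bash
python3 - <<'E'
from station import status, vision
from h import *
s=status.get_state(); print(s["t"],s["position"],s["orientation"],s["wrist_force"])
c=vision.camera("wrist"); cv2.imwrite("pics/w2.png",c["frame"]); z=c
P=wcloud(z,s["orientation"],s["position"])
m=orange(z["frame"]);m[:,:230]=0;m[:,340:]=0
q=P[m];t=np.percentile(q[:,2],95);q=q[abs(q[:,2]-t)<.006];print(len(q),t,np.percentile(q,[2,50,98],axis=0),cv2.minAreaRect((q[:,:2]*1000).astype(np.float32)))
c=vision.camera("scene");cv2.imwrite("pics/s2.png",cv2.resize(c["frame"][180:310,220:390],None,fx=4,fy=4))
E
```

```text
4.0 [ 0.53578561 -0.11196314  0.09175055] [[ 9.68667386e-01  7.93624292e-04 -2.48360354e-01]
 [ 2.48360635e-01 -2.75456806e-04  9.68667600e-01]
 [ 7.00345589e-04 -9.99999647e-01 -4.63931058e-04]] [-0.0537189  -0.27354911  0.3811445 ]
4521 0.12883428328079366 [[ 0.51881448 -0.12400958  0.12380176]
 [ 0.5356285  -0.10864467  0.12797158]
 [ 0.55275863 -0.09673148  0.12918335]] ((536.2410888671875, -111.34573364257812), (35.74946212768555, 26.80564308166504), 15.409868240356445)
```

View pics/w2.png

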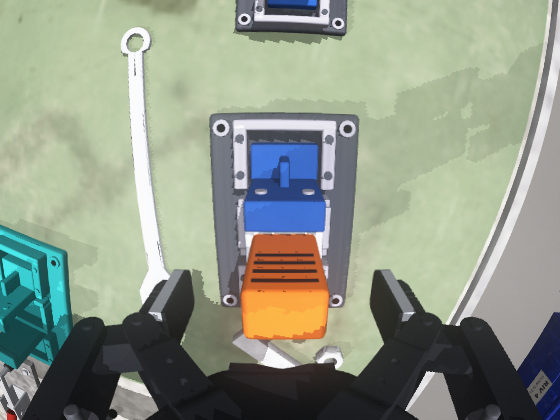

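View pics/s2.png

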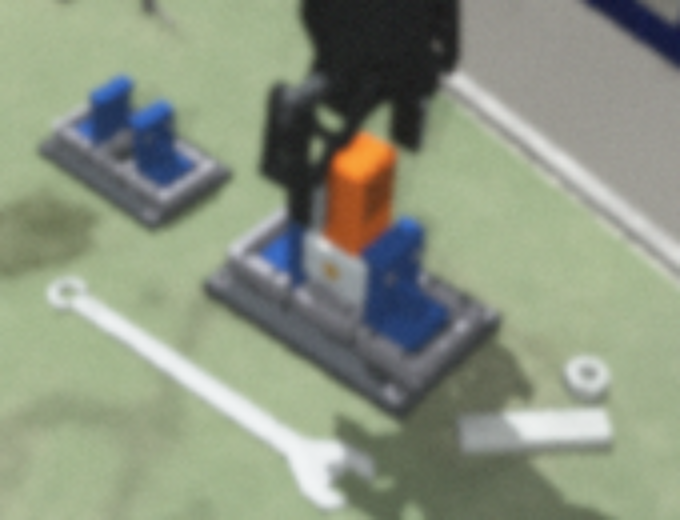

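The wrist view shows the grip at about (285,290), centred between the open fingers. The scene crop shows the fingertips above jaw height. Closing now.

Call:
drive_tool(deltas="0.3 0 0 0 0;0.3 0 0 0 0;0.2 0 0 0 0;0.2 0 0 0 0;0.2 0 0 0 0", grip_force=40)

```text
t: 4.52
position: [0.5355, -0.1119, 0.0914]
orientation: [[0.969, 0.0, -0.248], [0.248, -0.0, 0.969], [0.0, -1.0, -0.0]]
wrist_force: [0.2, 1.0, 0.7]
width: 0.419
```

Call:
drive_tool(deltas="0.2 0 0 0 0;0.2 0 0 0 0;0.2 0 0 0 0;0.2 0 0 0 0;0.2 0 0 0 0")

```text
t: 4.93
position: [0.5356, -0.1119, 0.0914]
orientation: [[0.969, 0.0, -0.248], [0.248, -0.0, 0.969], [0.0, -1.0, -0.0]]
wrist_force: [-0.4, 0.6, 1.4]
width: 0.416
```

Call:
drive_tool(deltas="0.2 -0.016 0.063 -0.001 0;0.2 -0.016 0.063 -0.003 0;0.2 -0.016 0.063 -0.005 0;0.2 -0.016 0.063 -0.007 0;0.2 0 0 0 0")

```text
t: 5.35
position: [0.5341, -0.1039, 0.0915]
orientation: [[0.969, 0.003, -0.248], [0.248, -0.005, 0.969], [0.002, -1.0, -0.005]]
wrist_force: [2.7, -8.4, -0.8]
width: 0.415
```

Call:
drive_tool(deltas="0.2 -0.016 0.063 -0.009 0;0.2 -0.016 0.063 -0.011 0;0.2 0 0 0 0;0.2 0 0 0 0;0.2 0 0 0 0")

```text
t: 5.77
position: [0.533, -0.0989, 0.0908]
orientation: [[0.969, 0.003, -0.248], [0.248, -0.004, 0.969], [0.002, -1.0, -0.005]]
wrist_force: [2.6, -8.2, -0.5]
width: 0.414
```

Call:
drive_tool(deltas="0.2 -0.019 0.073 -0.011 0;0.2 -0.019 0.073 -0.012 0;0.2 -0.01 0.04 -0.008 0;0.2 0 0 0 0;0.2 0 0 0 0")

```text
t: 6.18
position: [0.5312, -0.0916, 0.0896]
orientation: [[0.969, 0.004, -0.248], [0.248, -0.005, 0.969], [0.002, -1.0, -0.005]]
wrist_force: [1.8, -8.5, 0.6]
width: 0.417
```

```bash
cat > look.py <<'E'
import sys
from station import status, vision
from h import *
n=sys.argv[1]
s=status.get_state(); p=s["position"]; print(s["t"],p,s["wrist_force"])
d=(p-np.array([.5356,-.1119,.0914]));print('along nest y mm',1000*(d[:2]@[-.248,.969]),'x',1000*(d[:2]@[.969,.248]),'dz',1000*d[2])
c=vision.camera("scene");a=cv2.resize(c["frame"][170:300,230:380],None,fx=4,fy=4,interpolation=2)
w=vision.camera("wrist")["frame"][60:420,130:430]
w=cv2.resize(w,None,fx=1.4444,fy=1.4444)[:520]
cv2.imwrite(f"pics/{n}.png",cv2.resize(np.hstack([a,w[:520]]),(800,400)))
E
python3 look.py r1
```

```text
6.1833 [ 0.53115424 -0.09163374  0.08963359] [ 1.80947069 -8.53671934  0.63834158]
along nest y mm 20.740551509128753 x 0.718092308788964 dz -1.766411525806602
```

View pics/r1.png

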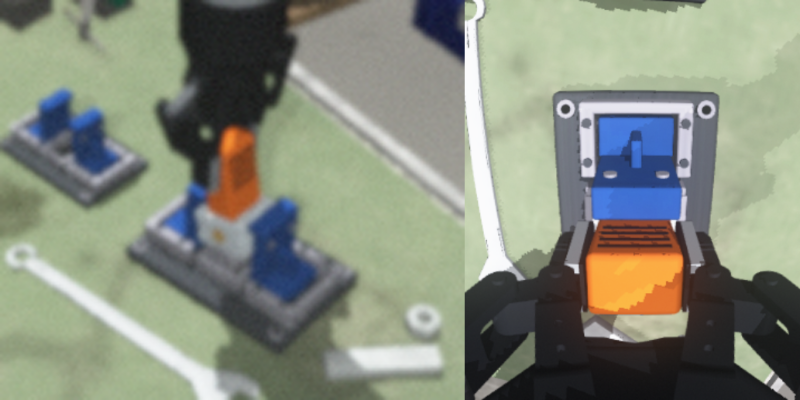

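The block is visibly tilted towards the left jaw, at about 0.25 rad by the arc. Now I'll bring it back through upright.

Call:
drive_tool(deltas="0.2 0.028 -0.111 0.025 0;0.2 0.028 -0.111 0.019 0;0.2 0.028 -0.111 0.013 0;0.2 0.028 -0.111 0.006 0;0.2 0.028 -0.111 0.001 0")

```text
t: 6.7
position: [0.5347, -0.1098, 0.0911]
orientation: [[0.969, -0.002, -0.248], [0.248, 0.004, 0.969], [-0.001, -1.0, 0.004]]
wrist_force: [-1.6, 6.4, 5.2]
width: 0.416
```

Call:
drive_tool(deltas="0.2 0 0 0 0;0.2 0 0 0 0;0.2 0 0 0 0;0.2 0 0 0 0;0.2 0 0 0 0")

```text
t: 7.12
position: [0.5349, -0.1105, 0.0911]
orientation: [[0.969, -0.001, -0.248], [0.248, 0.001, 0.969], [-0.001, -1.0, 0.002]]
wrist_force: [-1.6, 4.3, 4.6]
width: 0.416
```

```bash
python3 look.py r2
```

```text
7.1167 [ 0.53485016 -0.1105333   0.09106392] [-1.55361365  4.30345277  4.59743587]
along nest y mm 1.5102964054937997 x -0.3876538090946298 dz -0.33608039023839964
```

View pics/r2.png

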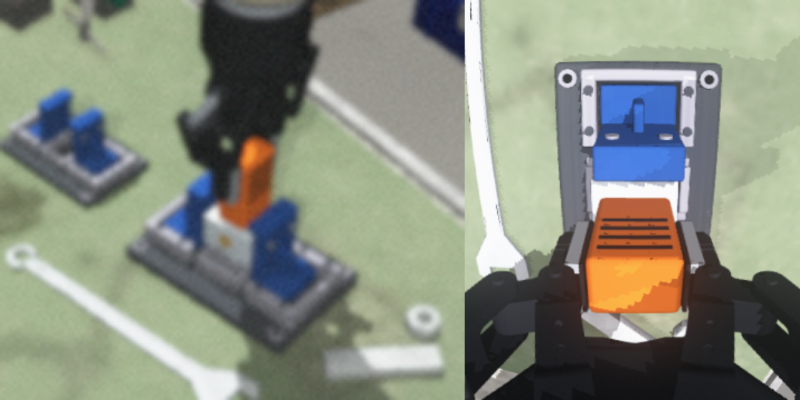

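The block is upright again, and the left jaw has clearly moved back, with the shoulder visible at about (635,195). Now I'll rock it towards the right jaw.

Call:
drive_tool(deltas="0.2 0.028 -0.111 -0.003 0;0.2 0.028 -0.111 -0.009 0;0.2 0.028 -0.111 -0.015 0;0.2 0.028 -0.111 -0.018 0;0.2 0 0 0 0")

```text
t: 7.63
position: [0.5396, -0.128, 0.0896]
orientation: [[0.969, -0.001, -0.248], [0.248, 0.003, 0.969], [-0.0, -1.0, 0.003]]
wrist_force: [-2.3, 7.1, 5.8]
width: 0.42
```

Call:
drive_tool(deltas="0.2 0.028 -0.111 -0.022 0;0.2 0 0 0 0;0.2 0 0 0 0;0.2 0 0 0 0;0.2 0 0 0 0")

```text
t: 8.05
position: [0.5407, -0.1321, 0.0887]
orientation: [[0.969, -0.001, -0.249], [0.249, 0.002, 0.969], [-0.0, -1.0, 0.003]]
wrist_force: [-1.6, 8.1, 5.7]
width: 0.419
```

```bash
python3 look.py r3
```

```text
8.05 [ 0.54069614 -0.13209757  0.08869894] [-1.57050212  8.11205178  5.71830708]
along nest y mm -20.835283996948196 x -0.07083482473110511 dz -2.701059050124646
```

View pics/r3.png

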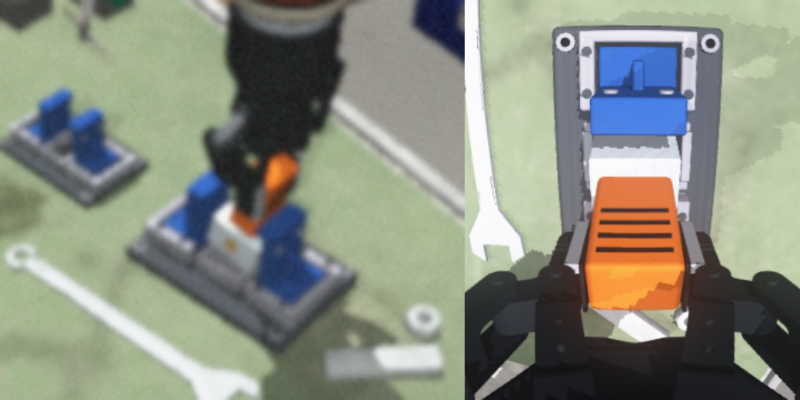

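The block is tilted right by about 0.25 rad and still seated. Returning it to upright.

Call:
drive_tool(deltas="0.2 -0.03 0.116 0.024 0;0.2 -0.03 0.116 0.019 0;0.2 -0.03 0.116 0.014 0;0.2 -0.03 0.116 0.008 0;0.2 -0.03 0.116 0.002 0")

```text
t: 8.57
position: [0.5355, -0.1121, 0.0917]
orientation: [[0.969, 0.002, -0.249], [0.249, -0.004, 0.969], [0.001, -1.0, -0.004]]
wrist_force: [0.5, -5.6, -1.1]
width: 0.418
```

Call:
drive_tool(deltas="0.2 0 0 0 0;0.2 0 0 0 0;0.2 0 0 0 0;0.2 0 0 0 0;0.2 0 0 0 0")

```text
t: 8.98
position: [0.5353, -0.1114, 0.0914]
orientation: [[0.969, 0.001, -0.248], [0.248, -0.001, 0.969], [0.001, -1.0, -0.002]]
wrist_force: [1.7, -5.1, -1.8]
width: 0.421
```

```bash
python3 look.py r4; python3 - <<'E'
from h import *
from station import status,vision
c0=np.array([.5365,-.112]);th=np.radians(14.3);ex=np.array([np.cos(th),np.sin(th)]);ey=np.array([-ex[1],ex[0]])
for n in("top","scene"):
  cc=vision.camera(n);Q=cloud(cc).reshape(-1,3);h=cv2.cvtColor(cc["frame"],cv2.COLOR_BGR2HSV).reshape(-1,3)
  q=Q[:,:2]-c0;X=q@ex;Y=q@ey
  m=(abs(X)<.025)&(abs(Y)<.08)&(Q[:,2]>.071)&(Q[:,2]<.085)&(h[:,0]>95)&(h[:,0]<130)&(h[:,1]>100)
  for sg in(1,-1):
    k=m&(Y*sg>.008)
    if k.sum()>5: print(n,sg,k.sum(),np.percentile(Y[k],[2,50,98]).round(4))
E
```

```text
8.9833 [ 0.53531328 -0.11142151  0.09139007] [ 1.7471421  -5.07503541 -1.83853931]
along nest y mm 0.5347590048506029 x -0.15916776074365366 dz -0.009928253655283603
top 1 79 [0.0256 0.036  0.0409]
scene 1 50 [0.0247 0.0327 0.0408]
scene -1 102 [-0.0432 -0.0369 -0.0285]
```

View pics/r4.png

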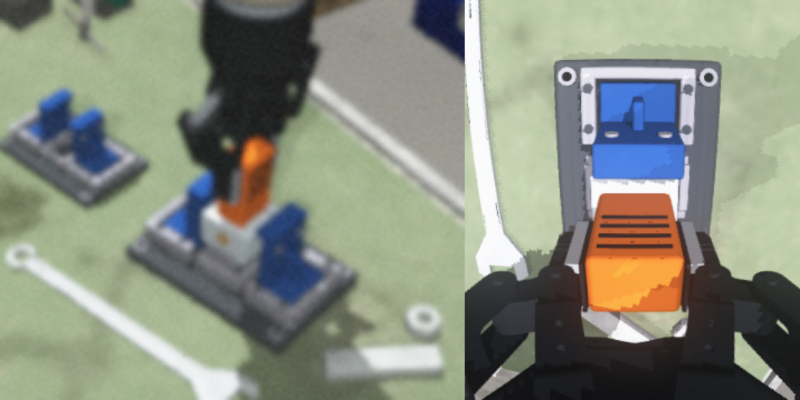

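Both jaws have moved back about 6–8 mm. I'll ease the residual side load, firm the grip and lift straight up.

Call:
drive_tool(deltas="0.2 0.006 -0.024 0 0;0.2 0 0 0 0;0.2 0 0 0.1 0;0.2 0 0 0.1 0;0.2 0 0 0 0", grip_force=60)

```text
t: 9.6
position: [0.5348, -0.1107, 0.0994]
orientation: [[0.969, -0.001, -0.248], [0.248, 0.001, 0.969], [-0.001, -1.0, 0.002]]
wrist_force: [-0.5, 0.8, -5.0]
width: 0.41
```

Call:
drive_tool(deltas="0.2 0 0 0 0;0.2 0 0 0.1 0;0.2 0 0 0.1 0;0.2 0 0 0 0;0.2 0 0 0 0")

```text
t: 10.02
position: [0.5349, -0.1114, 0.1074]
orientation: [[0.969, -0.0, -0.249], [0.249, -0.0, 0.969], [-0.0, -1.0, 0.0]]
wrist_force: [0.1, 0.1, -4.4]
width: 0.417
```

```bash
python3 look.py r5
```

```text
10.0167 [ 0.53494383 -0.11143059  0.10740955] [ 0.13962916  0.07648563 -4.36745541]
along nest y mm 0.6175879643956668 x -0.5194143138995899 dz 16.009552624048297
```

View pics/r5.png

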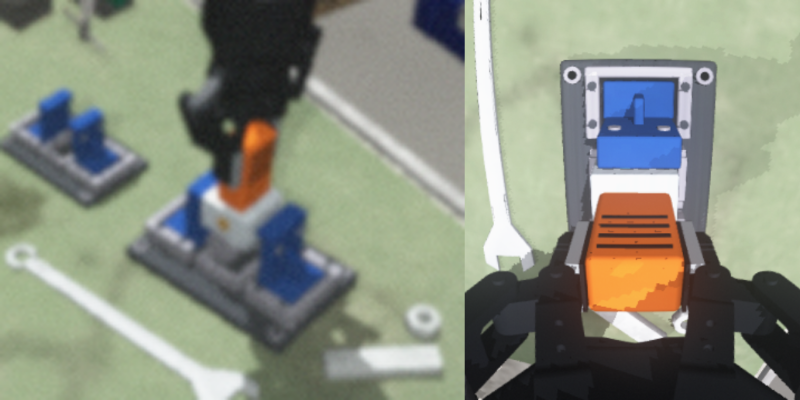

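It is rising freely: the vertical force of about 4 N roughly matches the block's weight, and there is no side load. Continuing up.

Call:
drive_tool(deltas="0.2 0 0 0.15 0;0.2 0 0 0.2 0;0.2 0 0 0.2 0;0.2 0 0 0.2 0;0.2 0 0 0.2 0")

```text
t: 10.53
position: [0.5355, -0.1116, 0.1466]
orientation: [[0.969, 0.001, -0.248], [0.248, -0.0, 0.969], [0.001, -1.0, -0.001]]
wrist_force: [0.6, 0.5, -5.0]
width: 0.414
```

Call:
drive_tool(deltas="0.2 0 0 0.2 0;0.2 0 0 0.2 0;0.2 0 0 0.2 0;0.2 0 0 0.2 0;0.2 0 0 0.1 0")

```text
t: 10.95
position: [0.5357, -0.1117, 0.1828]
orientation: [[0.969, 0.002, -0.248], [0.248, -0.001, 0.969], [0.001, -1.0, -0.001]]
wrist_force: [-0.2, -0.8, -4.3]
width: 0.415
```

Call:
drive_tool(deltas="0.2 0 0 0 0;0.2 0 0 0 0;0.2 0 0 0 0;0.2 0 0 0 0;0.2 0 0 0 0")

```text
t: 11.37
position: [0.5348, -0.1113, 0.1805]
orientation: [[0.969, -0.001, -0.248], [0.248, 0.0, 0.969], [-0.001, -1.0, 0.001]]
wrist_force: [-0.1, 0.5, -4.0]
width: 0.412
```

```bash
python3 look.py r6; python3 - <<'E'
from h import *
from station import status,vision
s=status.get_state();print(s["joint_vel"])
c0=np.array([.5365,-.112]);th=np.radians(14.3);ex=np.array([np.cos(th),np.sin(th)]);ey=np.array([-ex[1],ex[0]])
for n in("top","scene"):
  cc=vision.camera(n);Q=cloud(cc).reshape(-1,3);h=cv2.cvtColor(cc["frame"],cv2.COLOR_BGR2HSV).reshape(-1,3)
  q=Q[:,:2]-c0;X=q@ex;Y=q@ey
  m=(abs(X)<.025)&(abs(Y)<.08)&(Q[:,2]>.071)&(Q[:,2]<.085)&(h[:,0]>95)&(h[:,0]<130)&(h[:,1]>100)
  for sg in(1,-1):
    k=m&(Y*sg>.008)
    if k.sum()>5: print(n,sg,k.sum(),np.percentile(Y[k],[2,50,98]).round(4))
  # block: non-blue above .085 close to axis
  k=(abs(X)<.03)&(abs(Y)<.027)&(Q[:,2]>.085)&(Q[:,2]<.25)
  for a in np.arange(.085,.235,.015):
    j=k&(Q[:,2]>a)&(Q[:,2]<a+.015)
    if j.sum()>8: print(n,round(a,3),j.sum(),np.percentile(X[j],[3,97]).round(3),np.percentile(Y[j],[3,97]).round(3))
E
```

```text
11.3667 [ 0.53476829 -0.11134045  0.18049399] [-0.10867181  0.51968495 -3.98482004]
along nest y mm 0.7484704586198843 x -0.6671533065158868 dz 89.09399445116476
[ 0.00067852 -0.00067973 -0.00430825 -0.00114299 -0.00051211  0.00095267]
top 1 121 [0.0246 0.0338 0.0408]
top -1 25 [-0.0425 -0.037  -0.0299]
top 0.115 10 [-0.024 -0.022] [0.005 0.017]
top 0.145 29 [-0.022 -0.01 ] [0.013 0.023]
scene 1 58 [0.0248 0.0317 0.0396]
scene -1 111 [-0.0433 -0.0368 -0.0284]
scene 0.1 42 [-0.028  0.013] [-0.012  0.013]
scene 0.115 85 [-0.027  0.011] [-0.02   0.016]
scene 0.13 131 [-0.026  0.014] [-0.021  0.02 ]
scene 0.145 212 [-0.025  0.017] [-0.021  0.021]
scene 0.16 93 [-0.021  0.012] [-0.013  0.013]
scene 0.175 75 [-0.027  0.015] [-0.013 -0.003]
scene 0.19 86 [-0.028  0.022] [-0.013 -0.004]
scene 0.205 161 [-0.027  0.02 ] [-0.013  0.006]
scene 0.22 83 [-0.029  0.027] [-0.012  0.008]
```

View pics/r6.png

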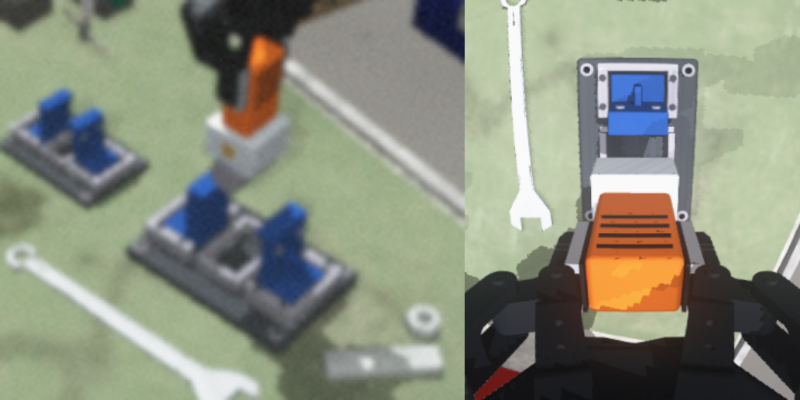

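The block hangs upright over the open nest with its foot at about 0.101 m, inside the 0.080–0.1225 m window. It is still, and both jaws are back. Handing in.

```bash
python3 -c "
from station import ticket
print(ticket.job_done())"
```

```text
the job is handed in; nothing more can be done
None
```

I gripped the block across its 36 mm and rocked it about 0.25 rad to the left, then about 0.25 rad to the right, while it stayed seated. Then I brought it upright, lifted it about 89 mm and handed the job in at about 11.6 s, still holding it. The hand-in gave no verdict, so these are my own last checks:

- **Jaws:** the cameras put both back by about 5–8 mm (left) and 8–11 mm (right). The spread is from which lip edge I measured, and both are over the 4 mm required.
- **Block:** its foot was about 101 mm above the worktop, from the arm's rise. It was within about 2 mm of the nest's centre, upright in the pictures and gripped at a 60 N setting.
- **Forces:** about 4 N vertically, close to the block's weight. Side load was under 1 N and the joints were practically still. The most I read while rocking was about 10 N.
- **Bystanders:** the offcut, nut and spanner showed no visible movement in the pictures; I did not measure them.

Nothing failed. The arm lagged its commands by about 2 mm under load, and I allowed for that in the moves.

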